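Run the display float onto its limit switch

TASK

Set the wooden float car gently down on the open stretch of its shuttle track, between the two guide strips and with its nose towards the red gate, then run it on through the gate, nose first, until the yellow trip plate on its side has pushed the limit switch's roller arm right over and the switch is tripped. Leave the car parked there with its trip plate holding the arm over, let go, and leave everything else on the desk where it is.

Things in the scene. Friction and masses are not known exactly. Their poses are not given: they have to be found in the camera images.
- car_middle (a point): Middle of the loose float car (0.4 kg), 34 mm above its underside; x to its nose, y left, z up. Teal chassis 80 mm long, 46 wide, 6 to 34 mm above the underside; on it a cream cabin 64 long, 40 wide, flat-sided, from 34 to 68 mm (grasp its upper half across the 40 mm, fingertips above the trip plate); roof to 74, finial to 86 mm. It slides on glide pads and stays where it is left.
- car_plate (a point): Middle of the outer flat of the yellow folded trip plate on the car's right side: 6 mm ahead of car_middle, 37 mm right of the centre line, 25 mm above the underside. The flat is 28 mm long and 14 mm high; at both ends 35 degree bevels run back to the chassis, 33 mm ahead of and behind this point.
- car_knob (a point): Centre of the black ball knob, 20 mm in diameter, on the thin steel push rod behind the car: 105 mm behind car_middle and also 34 mm above the underside. For pushing or pulling the car along the track, not for lifting it.
- track: Fixed plywood shuttle track, 390 mm long; origin on the desk, on the centre line; x is the way the car runs, y left, z up. Running surface 12 mm above the desk, 51 mm wide lane between two wooden guide strips 8 mm high and 10 mm wide. Open stretch from x = -210 to 25 mm: the car's middle at about x = -100 is clear of everything. End stop at x = 152 mm.
- gate (a point): Foot of the red gate on the running surface, on the centre line, at x = 35 mm of the track. Posts 56 mm to either side (clear width 98 mm); the beam, 12 mm thick, spans from 107 to 135 mm above the desk: the car passes below, a hand above the car does not. A hand on the knob stays before the gate.
- switch_roller (a point): Rest position (stays put) of the centre of the blue roller, 16 mm in diameter, 10 high, 37 mm above the desk, on the limit switch right of the track: x = 63, y = -36 mm of the track, 28 mm past the gate. The level steel arm, 38 mm long, points square at the track at rest. Pushed over, the roller stands about 22 mm farther along x: it rides on the middle of the trip plate's flat when car_middle is at x = 79 mm of the track.
- switch_arm (a joint): Angle of the roller arm: 0 at rest on its stop, growing to 1.1 rad at most as the roller is pushed along the track's x. A light spring (0.5 to 1 N at the roller) returns it. It trips at 0.4 rad; on the flat of the trip plate it stands at about 0.55 to 0.85 rad; if the car runs on past x = 95 mm the roller drops off behind the plate and the switch resets.
- tape_spot (a point): Bystander: cardboard tape roll lying flat, 88 mm in diameter, 24 mm high; point on its axis 10 mm above its underside.
- glue_spot (a point): Bystander: white glue bottle, 48 mm in diameter, 120 mm tall; point on its axis 10 mm above its underside.
- paint_a_spot (a point): Bystander: coral paint jar, 52 mm in diameter, 55 mm tall; point on its axis 10 mm above its underside.
- paint_b_spot (a point): Bystander: yellow paint jar, 52 mm in diameter, 55 mm tall; point on its axis 10 mm above its underside.
- driver_spot (a point): Bystander: red-handled screwdriver lying on the desk, 170 mm long; point near its middle.
- doll_spot (a point): Bystander: small painted wooden doll, 48 mm in diameter, 83 mm tall; point on its axis 10 mm above its underside.
There are look-alikes about, which are no part of the job. Leave any orange look-alike of the part that bears car_middle alone.

How it is judged:
On the way, in this order (a step that is already met when the one before it is completed fails the run):
1. the car stands upright in the lane of the track, before the gate, nose towards it, the switch arm at rest (y of car_middle in the frame of track between -0.007 and 0.007 m and z of car_middle in the frame of track between 0.042 and 0.05 m and angle between car_middle's own z axis and vertical below 0.08 rad and angle between the x axis of car_middle and the x axis of track, either way round below 0.12 rad and x of car_middle in the frame of track below -0.02 m and x of car_knob in the frame of track below -0.115 m and value of joint switch_arm below 0.1 rad), for 0.2 s.
2. the car has run through the gate along its lane and its trip plate has tripped the switch (y of car_middle in the frame of track between -0.007 and 0.007 m and z of car_middle in the frame of track between 0.042 and 0.05 m and angle between car_middle's own z axis and vertical below 0.08 rad and angle between the x axis of car_middle and the x axis of track, either way round below 0.12 rad and x of car_middle in the frame of track above 0.035 m and value of joint switch_arm above 0.4 rad), for 0.2 s.
At the end, for the whole second after the job is handed in: The car stands released, still and upright in the lane (within 7 mm of its centre line, 0.12 rad of its direction), nose first, its middle 35 to 115 mm along the track's x, the switch arm held over by more than 0.4 rad; bystanders within 25 mm of where they were (all of step 2 and x of car_middle in the frame of track below 0.115 m and x of car_knob in the frame of track below 0.015 m and velocity of joint switch_arm below 0.05 rad/s and linear speed of car below 0.01 m/s); the robot touches nothing.
It fails at once if a bystander is moved by more than 25 mm (distance of any of tape_spot, glue_spot, paint_a_spot, paint_b_spot, driver_spot, doll_spot from where it was at the start of the episode above 0.025 m).
It fails at once if the car is dropped: let go more than 14 mm above the running surface (contact force between the fingers and car below 0.2 N and z of car_middle in the frame of track above 0.06 m).
It also fails if it takes over 51 s, if anything falls off the work surface, if the arm or the gripper's body presses on something with over 40 N, if the wrist force passes 120 N, or if a joint passes its speed limit or range.

ROBOT

A 7-joint arm with a two-finger parallel gripper is mounted at the origin on the work surface. World frame = base frame: x ahead of the robot, y to its left, z up, the work surface at z = 0. Lengths are in m, angles in rad, forces in N, time in s.
With the tool pointing down it reaches from about 0.4 to 0.85 m from the base axis. Payload 10.4 kg.
Tool frame: the origin (TCP) lies at the very end of the fingers, on their centre line; the grasp point (between the pads) lies 19 mm behind it (bot.tcp_to_grasp is the z of the grasp point in the tool frame, in m); z points along the fingers, y is the line along which they close (so a half turn about z gives the same grasp; the last joint's range is limited). The gripper opens to 87 mm and grips with 3 to 60 N. Pads are 19 mm wide; open, the fingers measure 117 mm over their backs; the gripper's body (75 mm by 190 mm) begins 51 mm behind the grasp point.
Start: joints at [-1.26, 0.332, -0.065, 1.46, 0.022, 1.35, -0.088], TCP at [0.205, 0.591, 0.223] pointing down, gripper open.
Joint ranges: [-2.6, 2.6], [-0.5, 2.12], [-1.47, 1.34], [0.16, 2.42], [-1.27, 4.41], [0.06, 2.06], [-2.6, 2.6]. Speed limits (rad/s): [2.22, 2.22, 2.79, 2.79, 3.14, 3.14, 3.14].

INTERFACE

Orientations are given as a rotation vector (axis times angle).
In Python, from plant import status, capture, close_job, bot gives the robot as it stands.
- The arm moves only by the tool carry_out, never from a script. Its argument "targets" is a list of rows, each an object of numbers: "dx", "dy", "dz": the shift along the tool's x, y, z in cm; "ax", "ay", "az": the turn, a rotation vector about the tool's x, y, z in degrees; "jaw": the opening, from 0 (shut) to 1 (fully open). In form: [{"dx": .., "dy": .., "dz": .., "ax": .., "ay": .., "az": .., "jaw": ..}, ...]. A call has 1 to 20 rows; each row shifts and turns the commanded pose from where the row before left it, along the tool's axes as they then stand; what a row does not reach is not made up. A row lasts 1/12 s, in which the tool goes at most 41.7 mm and 7.16 degrees, less where a joint would pass 70% of its speed; a pose out of reach is approached as far as the arm can. A call is refused whole if a number of a shift passes 4.17 or a number of a turn 7.16, either way. A call with a gripper value outside its range is refused whole. The fingers move at their own pace and stop on an object; "grip_force" is the grip in N (left out, the last holds). Time passes only in rows, so rows that do not move let the fingers close. It gives the time, the measured TCP pose, the force, the opening and the grip force at its end, in the units of the state.
- status.state(): the state, without advancing time (a new reading comes with each control period).
- capture(name): name is "side" or "top"; returns a dict with "pixels" (480x640x3 uint8, red, green, blue), "fx", "fy", "cx", "cy" (pixels), "distortion" ([k1, k2, p1, p2, k3] as OpenCV has them; the pictures are not rectified), "extrinsics" (4x4, takes a point from camera to world coordinates). Camera axes: x right, y down, z forward; pixel columns grow to the right and rows downward; lengths in m; the calibration is good to about 2 mm. A picture is of the moment at which its call begins. There is no depth.
- close_job(): hands the job in; it is judged then, once.
The state is a dict: "t": time; "q": joint angles; "joint_vel": joint speeds; "joint_efforts": joint torques, N m; "ee_pos": TCP position; "tool_rot": TCP orientation; "force": force on the tool from outside, world axes, zero at the start; "wrist_torque": the same for the moment, N m; "opening": finger opening in m; "grip_force": force on a finger pad.
Only numpy, scipy, OpenCV 4.12 (cv2) and the standard library are available. Lean on these libraries where they do the work, as an engineer would, in place of code of your own. Each camera call takes 0.05 s, during which the arm holds its last target. There are 200 camera calls.

## Working session

There is one attempt and no reset: what is moved stays moved. The work goes in short steps, Python scripts to look and compute and a tool call to move; the robot and the scene stay as the last step left them, time stands still between calls to the robot, and variables do not carry over. Pictures are saved under pics/ and viewed, at most 10 in all, crops included, and the job is handed in when it is done.

Besides the shell and the picture viewer there is one more tool, called after ">>>" by a JSON object that holds its "method" and its "body". carry_out: Moves the arm, as the interface text tells. Its arguments: {"type":"object","properties":{"targets":{"type":"array","items":{"type":"object","properties":{"dx":{"type":"number"},"dy":{"type":"number"},"dz":{"type":"number"},"ax":{"type":"number"},"ay":{"type":"number"},"az":{"type":"number"},"jaw":{"type":"number"}}}},"grip_force":{"type":"number"}},"required":["targets"]}

```bash
mkdir -p pics; cat > h.py <<'E'
import numpy as np, cv2
from plant import status, capture, close_job, bot
def save(name,fn):
    c=capture(name); cv2.imwrite(fn,c["pixels"][:,:,::-1]); np.savez(fn.replace('.png','.npz'),**c); return c
def load(fn): return dict(np.load(fn))
def ray(c,uv):
    K=np.array([[c["fx"],0,c["cx"]],[0,c["fy"],c["cy"]],[0,0,1]],float)
    n=cv2.undistortPoints(np.array([[uv]],float),K,np.array(c["distortion"],float))[0,0]
    E=np.array(c["extrinsics"]); return E[:3,3],E[:3,:3]@np.array([n[0],n[1],1])
def at(c,uv,z):
    o,d=ray(c,uv); return o+d*(z-o[2])/d[2]
def proj(c,P):
    K=np.array([[c["fx"],0,c["cx"]],[0,c["fy"],c["cy"]],[0,0,1]],float)
    T=np.linalg.inv(np.array(c["extrinsics"])); r=cv2.Rodrigues(T[:3,:3])[0]
    return cv2.projectPoints(np.array(P,float).reshape(-1,1,3),r,T[:3,3],K,np.array(c["distortion"],float))[0][:,0]
E
python3 - <<'E'
from h import *
for n in("top","side"):
    c=save(n,f"pics/{n}0.png"); print(n,c["fx"],np.round(c["extrinsics"],3).tolist())
s=status.state(); print(s["t"],s["ee_pos"],s["tool_rot"],s["opening"])
E
```

```text
top 567.8969359375609 [[-0.005, -0.996, 0.092, 0.406], [-1.0, 0.004, -0.011, 0.006], [0.01, -0.092, -0.996, 1.304], [0.0, 0.0, 0.0, 1.0]]
side 472.6370789114858 [[-0.992, -0.092, 0.091, 0.453], [-0.129, 0.644, -0.754, 0.735], [0.011, -0.76, -0.65, 0.705], [0.0, 0.0, 0.0, 1.0]]
0.1 [0.2046807  0.59015649 0.22183348] [-5.21863745e-01 -3.09782327e+00  2.00825683e-03] 0.08664362927171514
```

View pics/top0.png

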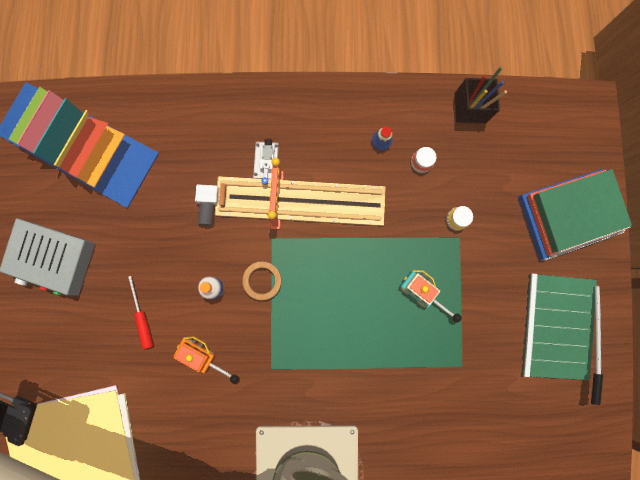

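View pics/side0.png

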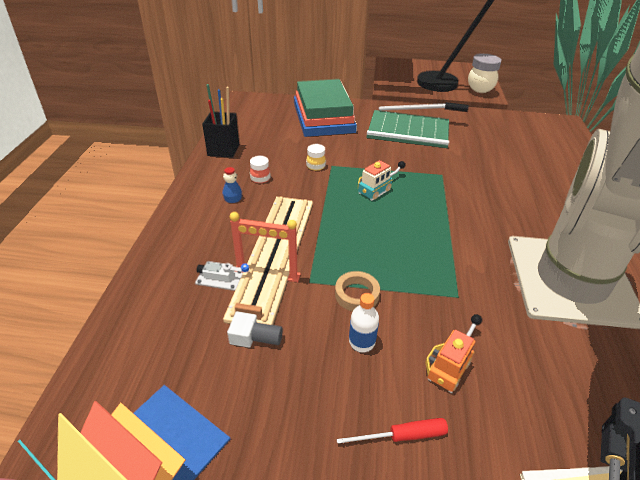

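Two cars show in the top view: one with a teal chassis and cream cabin at (422,290), knob at (457,318), and an orange one at (193,355). The teal and cream car fits the description. The track runs from (385,205) to (217,200), with its gate at about (275,195) and the switch at (265,165). Next I'll enlarge both to confirm.

```bash
python3 - <<'E'
import cv2,numpy as np
a=cv2.imread('pics/top0.png'); b=cv2.imread('pics/side0.png')
f=lambda im,x0,y0,w,h,W,H: cv2.resize(im[y0:y0+h,x0:x0+w],(W,H),interpolation=cv2.INTER_CUBIC)
t=f(a,205,130,190,110,800,463//1)[:300] if 0 else f(a,205,135,190,100,570,300)
cv2.imwrite('pics/cropA.png',np.vstack([np.hstack([f(a,390,255,80,75,320,300),f(b,345,150,75,60,375,300)]),np.hstack([t,np.zeros((300,125,3),np.uint8)])]))
E
```

```text
(no output)
```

View pics/cropA.png

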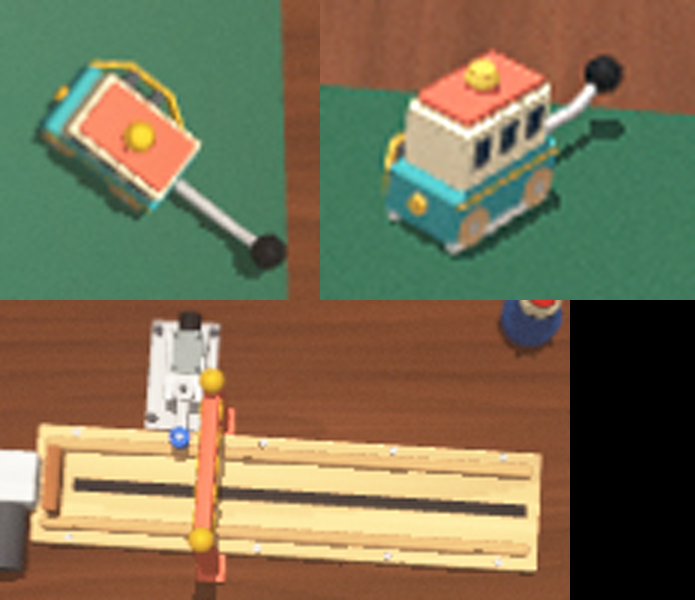

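```bash
cat > m.py <<'E'
from h import *
from scipy.optimize import least_squares
T=load('pics/top0.npz');S=load('pics/side0.npz')
def fit(obs,x0,z0):
    def res(p):
        c,s=np.cos(p[2]),np.sin(p[2]); r=[]
        for cam,uv,(x,y,z) in obs:
            P=[p[0]+c*x-s*y,p[1]+s*x+c*y,z+z0]; r.extend(proj(cam,P)[0]-uv)
        return np.array(r)
    q=least_squares(res,x0); return q.x,np.round(q.fun.reshape(-1,2),1).tolist()
if __name__=="__main__":
    A=lambda x,y:(390+x/4-.4,255+y/4-.4)
    C=lambda x,y:(205+x/3-.35,135+y/3-.35)
    B=lambda x,y:(345+(x-320)/5-.4,150+y/5-.4)
    k=np.array([at(T,A(268,252),.034),at(T,A(139,137),.08)]);print('knob,finial',k.round(4).tolist(),np.linalg.norm(k[0]-k[1]))
    d=k[1]-k[0]
    car=[(T,A(139,137),(0,0,.08)),(T,A(268,252),(-.105,0,.034)),(S,B(482,75),(0,0,.08)),(S,B(603,75),(-.105,0,.034))]
    print('car',fit(car,[k[1][0],k[1][1],np.arctan2(d[1],d[0])],0))
    pc=[C(541,455),C(537,570),C(33,542),C(40,425)]
    w=np.array([at(T,p,.012) for p in pc]);print(w.round(4).tolist(),[np.linalg.norm(w[i]-w[i-1]).round(4) for i in range(4)])
    sl=np.array([at(T,C(75,485),.012),at(T,C(526,510),.012)]);print('slot',sl.round(4).tolist())
    print('roller',at(T,C(179,437),.042))
    tr=[(T,pc[0],(-.21,-.0455,.012))]*0
    e=w.mean(0);dd=(w[2]+w[3]-w[0]-w[1]);th=np.arctan2(dd[1],dd[0]);d2=sl[0]-sl[1];print('track mid',e,th,'slot th',np.arctan2(d2[1],d2[0]))
    u=np.array([np.cos(th),np.sin(th)]);O=e[:2]+.015*u;n=np.array([-u[1],u[0]])
    for nm,p in (('roller',at(T,C(179,437),.042)),('slot0',sl[0]),('slot1',sl[1])): print(nm,((p[:2]-O)@u).round(4),((p[:2]-O)@n).round(4))
    print('origin',O)
    # overlay check
    for nm,cam in(('top',T),('side',S)):
        im=cv2.imread(f'pics/{nm}0.png')
        L=[(x,y,z) for z,ys in((.012,(0,)),(.02,(-.0255,.0255)) ) for y in ys for x in np.linspace(-.21,.152,25)]+[(.063,-.036,.042)]
        for x,y,z in L:
            P=[*(O+x*u+y*n),z]; a=proj(cam,P)[0]; cv2.circle(im,tuple(np.round(a*16).astype(int).tolist()),8,(255,0,255),-1,shift=4)
        q=fit(car,[k[1][0],k[1][1],np.arctan2(d[1],d[0])],0)[0]
        for x,y,z in [(sx*.032,sy*.02,.068) for sx in(-1,1) for sy in(-1,1)]+[(sx*.04,sy*.023,.034) for sx in(-1,1) for sy in(-1,1)]+[(0,0,.086),(-.105,0,.034),(.006,-.037,.025)]:
            P=[q[0]+np.cos(q[2])*x-np.sin(q[2])*y,q[1]+np.sin(q[2])*x+np.cos(q[2])*y,z];a=proj(cam,P)[0]; cv2.circle(im,tuple(np.round(a*16).astype(int).tolist()),8,(255,0,255),-1,shift=4)
        if nm=='top': o1=[cv2.resize(im[255:330,390:470],(320,300),interpolation=cv2.INTER_NEAREST),cv2.resize(im[165:230,205:395],(800,274),interpolation=cv2.INTER_NEAREST)]
        else: o2=cv2.resize(im[150:330,220:420],(333,300),interpolation=cv2.INTER_NEAREST)
    cv2.imwrite('pics/ov.png',np.vstack([np.hstack([o1[0],o2,np.zeros((300,147,3),np.uint8)]),o1[1]]))
E
python3 m.py
```

```text
knob,finial [[0.3582, -0.3403, 0.034], [0.4232, -0.2574, 0.08]] 0.11502015247502767
car (array([ 0.42347435, -0.25725512,  0.90327137]), [[-0.1, -0.1], [-0.3, -0.1], [0.2, -0.3], [0.1, -0.3]])
[[0.4308, -0.1811, 0.012], [0.3438, -0.1769, 0.012], [0.3669, 0.2045, 0.012], [0.4555, 0.1996, 0.012]] [np.float64(0.3815), np.float64(0.0872), np.float64(0.3822), np.float64(0.0888)]
slot [[0.4099, 0.1727, 0.012], [0.3892, -0.1691, 0.012]]
roller [0.44515079 0.0916813  0.042     ]
track mid [0.39923039 0.0115119  0.012     ] 1.5082421499537741 slot th 1.5102774317048167
roller 0.0679 -0.0408
slot0 0.1465 -0.0006
slot1 -0.1959 -0.0013
origin [0.4001681  0.02648256]
```

View pics/ov.png

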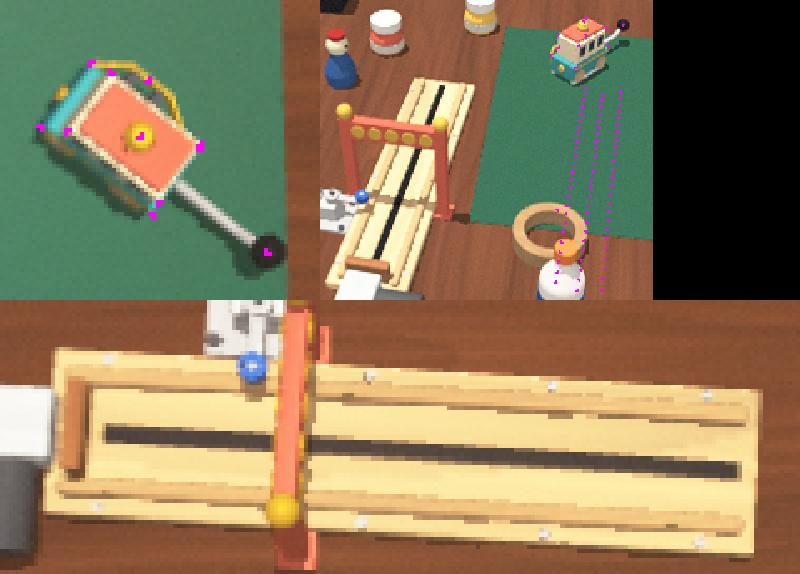

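The car model overlay fits the image. The track points are off because I left out the 300-pixel row offset in the montage, so I'll fix that.

```bash
sed -i 's#C=lambda x,y:(205+x/3-.35,135+y/3-.35)#C=lambda x,y:(205+x/3-.35,35+y/3-.35)#' m.py; python3 m.py
```

```text
knob,finial [[0.3582, -0.3403, 0.034], [0.4232, -0.2574, 0.08]] 0.11502015247502767
car (array([ 0.42347435, -0.25725512,  0.90327137]), [[-0.1, -0.1], [-0.3, -0.1], [0.2, -0.3], [0.1, -0.3]])
[[0.6623, -0.1854, 0.012], [0.5725, -0.1804, 0.012], [0.5959, 0.2063, 0.012], [0.6874, 0.2022, 0.012]] [np.float64(0.3884), np.float64(0.0898), np.float64(0.3875), np.float64(0.0916)]
slot [[0.64, 0.1743, 0.012], [0.6192, -0.1728, 0.012]]
roller [0.67076125 0.09223818 0.042     ]
track mid [0.62950974 0.01065228 0.012     ] 1.5083139912787944 slot th 1.5108420999989813
roller 0.069 -0.0361
slot0 0.149 -0.0002
slot1 -0.1988 -0.0011
origin [0.63044636 0.02562301]
```

View pics/ov.png

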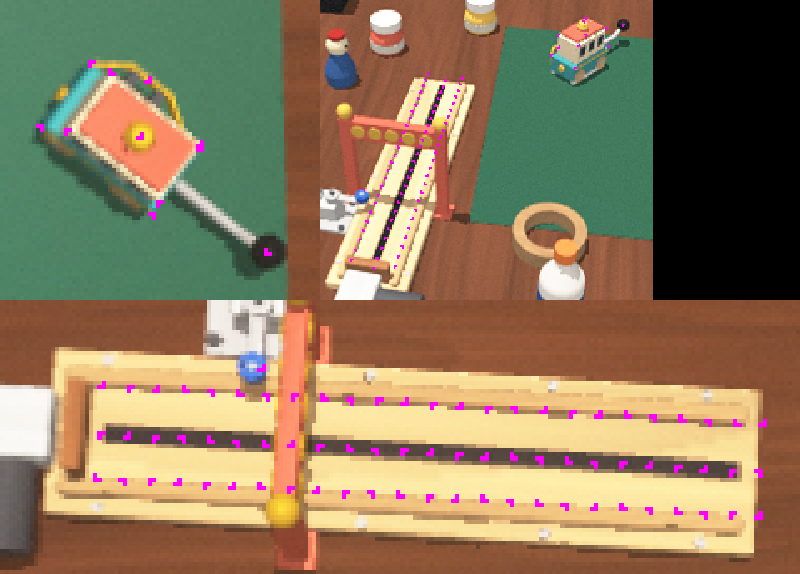

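Shifting the origin 6 mm along x makes both the roller (x=63) and the end stop (x=152) agree. The lane lines lie on the strips in both views. Now I'll work out the moves.

```bash
cat > g.py <<'E'
from h import *
import sys
from scipy.spatial.transform import Rotation as Ro
O=np.array([.6311,.0316]);TH=1.510
def trk(x,y=0): u=np.array([np.cos(TH),np.sin(TH)]);n=np.array([-u[1],u[0]]);return O+x*u+y*n
def go(p,yaw):
    """yaw = direction tool x should be parallel to (mod pi); prints turn first, then shift in the turned frame"""
    s=status.state(); R=Ro.from_rotvec(s["tool_rot"]).as_matrix()
    for h in (0,np.pi):
        x=np.array([np.cos(yaw+h),np.sin(yaw+h),0]);z=np.array([0,0,-1.]);G=np.stack([x,np.cross(z,x),z],1)
        tv=np.degrees(Ro.from_matrix(R.T@G).as_rotvec())
        if np.linalg.norm(tv)<=91: print("turn deg",tv.round(2),"shift cm after turn",(G.T@(np.array(p)-s["ee_pos"])*100).round(2),'in current axes',(R.T@(np.array(p)-s["ee_pos"])*100).round(2))
    print('t',s["t"],'pos',s["ee_pos"].round(4),'F',s["force"].round(2),'open',round(s["opening"],4),'grip',s["grip_force"],'q',np.round(s["q"],2).tolist())
E
python3 - <<'E'
from g import *
go([.45,.1,.2],.903); go([.4235,-.2572,.2],.903); print(trk(-.1),trk(-.205))
E
```

```text
turn deg [-7.000e-02 -4.000e-02 -7.086e+01] shift cm after turn [ 23.29 -49.62   2.18] in current axes [-39.24 -38.27   2.24]
t 0.1 pos [0.2047 0.5902 0.2218] F [-0.22  0.68 -0.28] open 0.0866 grip 0.0 q [-1.26, 0.33, -0.06, 1.46, 0.02, 1.35, -0.09]
turn deg [-7.000e-02 -4.000e-02 -7.086e+01] shift cm after turn [ 52.98 -69.65   2.18] in current axes [-48.44 -72.89   2.28]
t 0.1 pos [0.2047 0.5902 0.2218] F [-0.22  0.68 -0.28] open 0.0866 grip 0.0 q [-1.26, 0.33, -0.06, 1.46, 0.02, 1.35, -0.09]
[ 0.62502411 -0.06821525] [ 0.61864443 -0.17302126]
```

>>> {"method": "carry_out", "body": {"targets": [{"dx": -2.45, "dy": -2.39, "dz": 0.14, "jaw": 1}, {"dx": -2.45, "dy": -2.39, "dz": 0.14}, {"dx": -2.45, "dy": -2.39, "dz": 0.14}, {"dx": -2.45, "dy": -2.39, "dz": 0.14}, {"dx": -2.45, "dy": -2.39, "dz": 0.14}, {"dx": -2.45, "dy": -2.39, "dz": 0.14}, {"dx": -2.45, "dy": -2.39, "dz": 0.14}, {"dx": -2.45, "dy": -2.39, "dz": 0.14}, {"dx": -2.45, "dy": -2.39, "dz": 0.14}, {"dx": -2.45, "dy": -2.39, "dz": 0.14}, {"dx": -2.45, "dy": -2.39, "dz": 0.14}, {"dx": -2.45, "dy": -2.39, "dz": 0.14}, {"dx": -2.45, "dy": -2.39, "dz": 0.14}, {"dx": -2.45, "dy": -2.39, "dz": 0.14}, {"dx": -2.45, "dy": -2.39, "dz": 0.14}, {"dx": -2.45, "dy": -2.39, "dz": 0.14}]}}

```text
invalid input at $.targets[0]: expected keys dx, dy, dz, ax, ay, az, jaw
```

>>> {"method": "carry_out", "body": {"targets": [{"az": 6.8}, {"az": 6.8}, {"az": 6.8}, {"az": 6.8}, {"az": 6.8}, {"az": 6.8}, {"az": 6.8}, {"az": 6.8}, {"az": 6.8}, {"az": 6.8}, {"az": 6.8}, {"az": 6.8}, {"az": 6.8}, {"az": 6.8}, {"az": 6.8}, {"az": 6.8}]}}

```text
invalid input at $.targets[0]: expected keys dx, dy, dz, ax, ay, az, jaw
```

```bash
python3 -c "
from g import *
go([.4235,-.2572,.15],.903)"
```

```text
turn deg [-7.000e-02 -4.000e-02 -7.086e+01] shift cm after turn [ 52.98 -69.65   7.18] in current axes [-48.44 -72.88   7.28]
t 0.1 pos [0.2047 0.5902 0.2218] F [-0.22  0.68 -0.28] open 0.0866 grip 0.0 q [-1.26, 0.33, -0.06, 1.46, 0.02, 1.35, -0.09]
```

>>> {"method": "carry_out", "body": {"targets": [{"dx": -2.8, "dy": -2.7, "dz": 0.1, "ax": 0, "ay": 0, "az": 0, "jaw": 1}, {"dx": -2.8, "dy": -2.7, "dz": 0.1, "ax": 0, "ay": 0, "az": 0, "jaw": 1}, {"dx": -2.8, "dy": -2.7, "dz": 0.1, "ax": 0, "ay": 0, "az": 0, "jaw": 1}, {"dx": -2.8, "dy": -2.7, "dz": 0.1, "ax": 0, "ay": 0, "az": 0, "jaw": 1}, {"dx": -2.8, "dy": -2.7, "dz": 0.1, "ax": 0, "ay": 0, "az": 0, "jaw": 1}, {"dx": -2.8, "dy": -2.7, "dz": 0.1, "ax": 0, "ay": 0, "az": 0, "jaw": 1}, {"dx": -2.8, "dy": -2.7, "dz": 0.1, "ax": 0, "ay": 0, "az": 0, "jaw": 1}, {"dx": -2.8, "dy": -2.7, "dz": 0.1, "ax": 0, "ay": 0, "az": 0, "jaw": 1}, {"dx": -2.8, "dy": -2.7, "dz": 0.1, "ax": 0, "ay": 0, "az": 0, "jaw": 1}, {"dx": -2.8, "dy": -2.7, "dz": 0.1, "ax": 0, "ay": 0, "az": 0, "jaw": 1}, {"dx": -2.8, "dy": -2.7, "dz": 0.1, "ax": 0, "ay": 0, "az": 0, "jaw": 1}, {"dx": -2.8, "dy": -2.7, "dz": 0.1, "ax": 0, "ay": 0, "az": 0, "jaw": 1}, {"dx": -2.8, "dy": -2.7, "dz": 0.1, "ax": 0, "ay": 0, "az": 0, "jaw": 1}, {"dx": -2.8, "dy": -2.7, "dz": 0.1, "ax": 0, "ay": 0, "az": 0, "jaw": 1}]}}

```text
t: 1.27
ee_pos: [0.4516, 0.103, 0.2085]
tool_rot: [-0.522, -3.098, -0.001]
force: [0.5, 0.5, -0.0]
opening: 0.087
grip_force: 0.0
```

>>> {"method": "carry_out", "body": {"targets": [{"dx": 0, "dy": 0, "dz": 0, "ax": 0, "ay": 0, "az": 6.8, "jaw": 1}, {"dx": 0, "dy": 0, "dz": 0, "ax": 0, "ay": 0, "az": 6.8, "jaw": 1}, {"dx": 0, "dy": 0, "dz": 0, "ax": 0, "ay": 0, "az": 6.8, "jaw": 1}, {"dx": 0, "dy": 0, "dz": 0, "ax": 0, "ay": 0, "az": 6.8, "jaw": 1}, {"dx": 0, "dy": 0, "dz": 0, "ax": 0, "ay": 0, "az": 6.8, "jaw": 1}, {"dx": 0, "dy": 0, "dz": 0, "ax": 0, "ay": 0, "az": 6.8, "jaw": 1}, {"dx": 0, "dy": 0, "dz": 0, "ax": 0, "ay": 0, "az": 6.8, "jaw": 1}, {"dx": 0, "dy": 0, "dz": 0, "ax": 0, "ay": 0, "az": 6.8, "jaw": 1}, {"dx": 0, "dy": 0, "dz": 0, "ax": 0, "ay": 0, "az": 6.8, "jaw": 1}, {"dx": 0, "dy": 0, "dz": 0, "ax": 0, "ay": 0, "az": 6.8, "jaw": 1}, {"dx": 0, "dy": 0, "dz": 0, "ax": 0, "ay": 0, "az": 6.8, "jaw": 1}, {"dx": 0, "dy": 0, "dz": 0, "ax": 0, "ay": 0, "az": 6.8, "jaw": 1}, {"dx": 0, "dy": 0, "dz": 0, "ax": 0, "ay": 0, "az": 6.8, "jaw": 1}, {"dx": 0, "dy": 0, "dz": 0, "ax": 0, "ay": 0, "az": 6.8, "jaw": 1}, {"dx": 0, "dy": 0, "dz": 0, "ax": 0, "ay": 0, "az": 6.8, "jaw": 1}, {"dx": 0, "dy": 0, "dz": 0, "ax": 0, "ay": 0, "az": 6.8, "jaw": 1}]}}

```text
t: 2.6
ee_pos: [0.451, 0.1049, 0.2082]
tool_rot: [-2.827, -1.371, 0.001]
force: [0.4, -0.5, 0.1]
opening: 0.087
grip_force: 0.0
```

```bash
python3 -c "
from g import *
go([.4235,-.2572,.15],.903)"
```

```text
turn deg [-0.02  0.03  0.  ] shift cm after turn [-30.14  20.26   5.82] in current axes [-30.13  20.26   5.83]
t 2.6 pos [0.451  0.1049 0.2082] F [ 0.37 -0.51  0.05] open 0.087 grip 0.0 q [-0.68, -0.03, 0.35, 1.91, 0.01, 1.27, -1.0]
```

>>> {"method": "carry_out", "body": {"targets": [{"dx": -2.74, "dy": 1.84, "dz": 0.53, "ax": 0, "ay": 0, "az": 0, "jaw": 1}, {"dx": -2.74, "dy": 1.84, "dz": 0.53, "ax": 0, "ay": 0, "az": 0, "jaw": 1}, {"dx": -2.74, "dy": 1.84, "dz": 0.53, "ax": 0, "ay": 0, "az": 0, "jaw": 1}, {"dx": -2.74, "dy": 1.84, "dz": 0.53, "ax": 0, "ay": 0, "az": 0, "jaw": 1}, {"dx": -2.74, "dy": 1.84, "dz": 0.53, "ax": 0, "ay": 0, "az": 0, "jaw": 1}, {"dx": -2.74, "dy": 1.84, "dz": 0.53, "ax": 0, "ay": 0, "az": 0, "jaw": 1}, {"dx": -2.74, "dy": 1.84, "dz": 0.53, "ax": 0, "ay": 0, "az": 0, "jaw": 1}, {"dx": -2.74, "dy": 1.84, "dz": 0.53, "ax": 0, "ay": 0, "az": 0, "jaw": 1}, {"dx": -2.74, "dy": 1.84, "dz": 0.53, "ax": 0, "ay": 0, "az": 0, "jaw": 1}, {"dx": -2.74, "dy": 1.84, "dz": 0.53, "ax": 0, "ay": 0, "az": 0, "jaw": 1}, {"dx": -2.74, "dy": 1.84, "dz": 0.53, "ax": 0, "ay": 0, "az": 0, "jaw": 1}, {"dx": 0, "dy": 0, "dz": 0, "ax": 0, "ay": 0, "az": 0, "jaw": 1}]}}

```text
t: 3.6
ee_pos: [0.4234, -0.2631, 0.1496]
tool_rot: [2.826, 1.369, -0.003]
force: [-1.1, -0.2, 0.7]
opening: 0.087
grip_force: 0.0
```

```bash
python3 -c "
from g import *
go([.4235,-.2572,.044],.903)"
```

```text
turn deg [ 0.04  0.16 -0.04] shift cm after turn [ 0.47 -0.36 10.56] in current axes [ 0.49 -0.36 10.56]
t 3.6 pos [ 0.4234 -0.2631  0.1496] F [-1.13 -0.19  0.67] open 0.087 grip 0.0 q [-0.28, 0.12, 0.8, 1.92, -0.09, 1.14, -0.11]
```

>>> {"method": "carry_out", "body": {"targets": [{"dx": 0, "dy": 0, "dz": 1.0, "ax": 0, "ay": 0, "az": 0, "jaw": 1}, {"dx": 0, "dy": 0, "dz": 0, "ax": 0, "ay": 0, "az": 0, "jaw": 1}, {"dx": 0, "dy": 0, "dz": 0, "ax": 0, "ay": 0, "az": 0, "jaw": 1}]}}

```text
t: 3.85
ee_pos: [0.4255, -0.2558, 0.1394]
tool_rot: [-2.82, -1.381, 0.001]
force: [0.3, 0.9, -0.3]
opening: 0.0871
grip_force: 0.0
```

```bash
python3 -c "
from g import *
go([.4235,-.2572,.044],.903)"
```

```text
turn deg [-0.1   0.01  0.43] shift cm after turn [-0.23 -0.07  9.54] in current axes [-0.23 -0.06  9.54]
t 3.85 pos [ 0.4255 -0.2558  0.1394] F [ 0.33  0.87 -0.32] open 0.0871 grip 0.0 q [-0.28, 0.13, 0.79, 1.93, -0.1, 1.12, -0.11]
```

>>> {"method": "carry_out", "body": {"targets": [{"dx": 0, "dy": 0, "dz": 1.5, "ax": 0, "ay": 0, "az": 0, "jaw": 1}, {"dx": 0, "dy": 0, "dz": 1.5, "ax": 0, "ay": 0, "az": 0, "jaw": 1}, {"dx": 0, "dy": 0, "dz": 1.5, "ax": 0, "ay": 0, "az": 0, "jaw": 1}, {"dx": 0, "dy": 0, "dz": 1.5, "ax": 0, "ay": 0, "az": 0, "jaw": 1}, {"dx": 0, "dy": 0, "dz": 1.5, "ax": 0, "ay": 0, "az": 0, "jaw": 1}, {"dx": 0, "dy": 0, "dz": 1.0, "ax": 0, "ay": 0, "az": 0, "jaw": 1}, {"dx": 0, "dy": 0, "dz": 0.5, "ax": 0, "ay": 0, "az": 0, "jaw": 1}, {"dx": 0, "dy": 0, "dz": 0, "ax": 0, "ay": 0, "az": 0, "jaw": 1}, {"dx": 0, "dy": 0, "dz": 0, "ax": 0, "ay": 0, "az": 0, "jaw": 1}, {"dx": 0, "dy": 0, "dz": 0, "ax": 0, "ay": 0, "az": 0, "jaw": 1}]}}

```text
t: 4.68
ee_pos: [0.4262, -0.2573, 0.051]
tool_rot: [2.822, 1.379, 0.002]
force: [0.2, -0.3, 0.2]
opening: 0.0873
grip_force: 0.0
```

```bash
python3 -c "
from g import *
go([.4235,-.2572,.044],.903)"
```

```text
turn deg [ 0.06 -0.04  0.35] shift cm after turn [-0.16 -0.22  0.7 ] in current axes [-0.16 -0.22  0.7 ]
t 4.6833 pos [ 0.4262 -0.2573  0.051 ] F [ 0.2  -0.25  0.18] open 0.0873 grip 0.0 q [-0.21, 0.28, 0.75, 2.01, -0.24, 0.93, -0.0]
```

Correct the last few mm, then close with a moderate grip.

>>> {"method": "carry_out", "body": {"targets": [{"dx": -0.1, "dy": -0.2, "dz": 0.6, "ax": 0, "ay": 0, "az": 0.3, "jaw": 1}, {"dx": 0, "dy": 0, "dz": 0, "ax": 0, "ay": 0, "az": 0, "jaw": 1}, {"dx": 0, "dy": 0, "dz": 0, "ax": 0, "ay": 0, "az": 0, "jaw": 0.75}, {"dx": 0, "dy": 0, "dz": 0, "ax": 0, "ay": 0, "az": 0, "jaw": 0.6}, {"dx": 0, "dy": 0, "dz": 0, "ax": 0, "ay": 0, "az": 0, "jaw": 0.52}, {"dx": 0, "dy": 0, "dz": 0, "ax": 0, "ay": 0, "az": 0, "jaw": 0.48}, {"dx": 0, "dy": 0, "dz": 0, "ax": 0, "ay": 0, "az": 0, "jaw": 0.45}, {"dx": 0, "dy": 0, "dz": 0, "ax": 0, "ay": 0, "az": 0, "jaw": 0.4}, {"dx": 0, "dy": 0, "dz": 0, "ax": 0, "ay": 0, "az": 0, "jaw": 0.3}, {"dx": 0, "dy": 0, "dz": 0, "ax": 0, "ay": 0, "az": 0, "jaw": 0.3}, {"dx": 0, "dy": 0, "dz": 0, "ax": 0, "ay": 0, "az": 0, "jaw": 0.3}], "grip_force": 20}}

```text
t: 5.6
ee_pos: [0.4238, -0.257, 0.0443]
tool_rot: [2.826, 1.371, 0.001]
force: [0.9, -1.2, -0.1]
opening: 0.0398
grip_force: 19.9
```

```bash
python3 -c "
from g import *
go([.4235,-.2572,.044],.903); save('top','pics/t1.png')
a=cv2.imread('pics/t1.png');cv2.imwrite('pics/t1c.png',cv2.resize(a[230:350,360:500],(700,600),interpolation=cv2.INTER_CUBIC))"
```

```text
turn deg [ 0.05 -0.01  0.03] shift cm after turn [-0.04 -0.01  0.03] in current axes [-0.04 -0.01  0.03]
t 5.6 pos [ 0.4238 -0.257   0.0443] F [ 0.94 -1.18 -0.14] open 0.0398 grip 19.934317655861378 q [-0.21, 0.29, 0.75, 2.02, -0.25, 0.92, 0.0]
```

View pics/t1c.png

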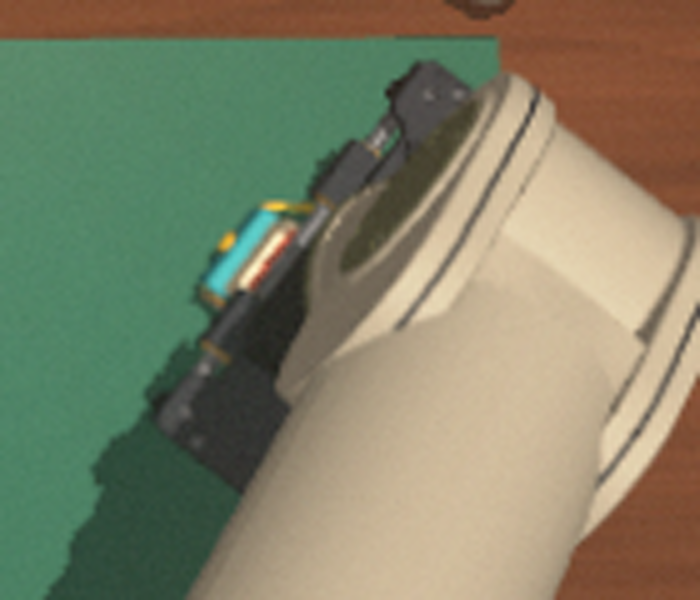

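>>> {"method": "carry_out", "body": {"targets": [{"dx": 0, "dy": 0, "dz": -0.5, "ax": 0, "ay": 0, "az": 0, "jaw": 0.3}, {"dx": 0, "dy": 0, "dz": -1.5, "ax": 0, "ay": 0, "az": 0, "jaw": 0.3}, {"dx": 0, "dy": 0, "dz": -2, "ax": 0, "ay": 0, "az": 0, "jaw": 0.3}, {"dx": 0, "dy": 0, "dz": -2, "ax": 0, "ay": 0, "az": 0, "jaw": 0.3}, {"dx": 0, "dy": 0, "dz": -2, "ax": 0, "ay": 0, "az": 0, "jaw": 0.3}, {"dx": 0, "dy": 0, "dz": -1, "ax": 0, "ay": 0, "az": 0, "jaw": 0.3}, {"dx": 0, "dy": 0, "dz": 0, "ax": 0, "ay": 0, "az": -3, "jaw": 0.3}, {"dx": 0, "dy": 0, "dz": 0, "ax": 0, "ay": 0, "az": -5, "jaw": 0.3}, {"dx": 0, "dy": 0, "dz": 0, "ax": 0, "ay": 0, "az": -6, "jaw": 0.3}, {"dx": 0, "dy": 0, "dz": 0, "ax": 0, "ay": 0, "az": -6, "jaw": 0.3}, {"dx": 0, "dy": 0, "dz": 0, "ax": 0, "ay": 0, "az": -6, "jaw": 0.3}, {"dx": 0, "dy": 0, "dz": 0, "ax": 0, "ay": 0, "az": -5, "jaw": 0.3}, {"dx": 0, "dy": 0, "dz": 0, "ax": 0, "ay": 0, "az": -3.8, "jaw": 0.3}, {"dx": 0, "dy": 0, "dz": 0, "ax": 0, "ay": 0, "az": 0, "jaw": 0.3}, {"dx": 0, "dy": 0, "dz": 0, "ax": 0, "ay": 0, "az": 0, "jaw": 0.3}]}}

```text
t: 6.9
ee_pos: [0.423, -0.2565, 0.1338]
tool_rot: [-2.289, -2.151, 0.001]
force: [-0.3, 0.3, -3.9]
opening: 0.0398
grip_force: 19.9
```

```bash
python3 -c "
from g import *
go([*trk(-.1),.11],TH)"
```

```text
turn deg [-0.06 -0.03 -0.08] shift cm after turn [20.03 19.02  2.38] in current axes [20.05 18.99  2.37]
t 6.9 pos [ 0.423  -0.2565  0.1338] F [-0.34  0.32 -3.94] open 0.0398 grip 19.92862776853144 q [-0.23, 0.13, 0.74, 1.94, -0.1, 1.11, 0.48]
```

>>> {"method": "carry_out", "body": {"targets": [{"dx": 1, "dy": 1, "dz": 0, "ax": 0, "ay": 0, "az": 0, "jaw": 0.3}, {"dx": 2, "dy": 2, "dz": 0, "ax": 0, "ay": 0, "az": 0, "jaw": 0.3}, {"dx": 2.5, "dy": 2.5, "dz": 0, "ax": 0, "ay": 0, "az": 0, "jaw": 0.3}, {"dx": 2.5, "dy": 2.5, "dz": 0, "ax": 0, "ay": 0, "az": 0, "jaw": 0.3}, {"dx": 2.5, "dy": 2.5, "dz": 0, "ax": 0, "ay": 0, "az": 0, "jaw": 0.3}, {"dx": 2.5, "dy": 2.5, "dz": 0.4, "ax": 0, "ay": 0, "az": 0, "jaw": 0.3}, {"dx": 2.5, "dy": 2.5, "dz": 0.5, "ax": 0, "ay": 0, "az": 0, "jaw": 0.3}, {"dx": 2.5, "dy": 2, "dz": 0.5, "ax": 0, "ay": 0, "az": 0, "jaw": 0.3}, {"dx": 1.5, "dy": 1, "dz": 0.5, "ax": 0, "ay": 0, "az": 0, "jaw": 0.3}, {"dx": 0.5, "dy": 0.5, "dz": 0.5, "ax": 0, "ay": 0, "az": 0, "jaw": 0.3}, {"dx": 0, "dy": 0, "dz": 0, "ax": 0, "ay": 0, "az": 0, "jaw": 0.3}, {"dx": 0, "dy": 0, "dz": 0, "ax": 0, "ay": 0, "az": 0, "jaw": 0.3}, {"dx": 0, "dy": 0, "dz": 0, "ax": 0, "ay": 0, "az": 0, "jaw": 0.3}]}}

```text
t: 7.98
ee_pos: [0.6243, -0.0704, 0.1105]
tool_rot: [2.29, 2.151, -0.001]
force: [-0.0, -0.9, -4.1]
opening: 0.0399
grip_force: 19.9
```

```bash
python3 -c "
from g import *
go([*trk(-.1),.08],TH)"
```

```text
turn deg [-0.02  0.04 -0.1 ] shift cm after turn [0.22 0.06 3.05] in current axes [0.22 0.06 3.05]
t 7.9833 pos [ 0.6243 -0.0704  0.1105] F [-0.01 -0.88 -4.1 ] open 0.0399 grip 19.928828738629818 q [-0.4, 0.47, 0.58, 1.61, -0.27, 1.15, 0.18]
```

Go down to just above the strips, then take a look.

>>> {"method": "carry_out", "body": {"targets": [{"dx": 0.2, "dy": 0.1, "dz": 0.8, "ax": 0, "ay": 0, "az": 0, "jaw": 0.3}, {"dx": 0, "dy": 0, "dz": 1, "ax": 0, "ay": 0, "az": 0, "jaw": 0.3}, {"dx": 0, "dy": 0, "dz": 0.8, "ax": 0, "ay": 0, "az": 0, "jaw": 0.3}, {"dx": 0, "dy": 0, "dz": 0.6, "ax": 0, "ay": 0, "az": 0, "jaw": 0.3}, {"dx": 0, "dy": 0, "dz": 0.2, "ax": 0, "ay": 0, "az": 0, "jaw": 0.3}, {"dx": 0, "dy": 0, "dz": 0, "ax": 0, "ay": 0, "az": 0, "jaw": 0.3}, {"dx": 0, "dy": 0, "dz": 0, "ax": 0, "ay": 0, "az": 0, "jaw": 0.3}, {"dx": 0, "dy": 0, "dz": 0, "ax": 0, "ay": 0, "az": 0, "jaw": 0.3}]}}

```text
t: 8.65
ee_pos: [0.6265, -0.0666, 0.0766]
tool_rot: [2.287, 2.154, 0.001]
force: [0.0, 0.3, -4.7]
opening: 0.0396
grip_force: 19.9
```

```bash
python3 -c "
from g import *
go([*trk(-.1),.056],TH); save('top','pics/t2.png'); c=save('side','pics/s2.png')
a=cv2.imread('pics/t2.png');b=cv2.imread('pics/s2.png')
f=lambda i,x,y,w,h,k:cv2.resize(i[y:y+h,x:x+w],None,fx=k,fy=k,interpolation=cv2.INTER_CUBIC)
cv2.imwrite('pics/c2.png',np.hstack([f(b,215,180,110,145,4),f(a,280,160,118,145,3)[:,:,:].repeat(1,0) if 0 else cv2.resize(a[150:240,270:400],(358,580))]))"
```

```text
turn deg [ 0.04 -0.    0.05] shift cm after turn [-0.17 -0.14  2.06] in current axes [-0.17 -0.14  2.06]
t 8.65 pos [ 0.6265 -0.0666  0.0766] F [ 0.01  0.3  -4.67] open 0.0396 grip 19.928971538320184 q [-0.4, 0.51, 0.56, 1.64, -0.3, 1.09, 0.19]
```

View pics/c2.png

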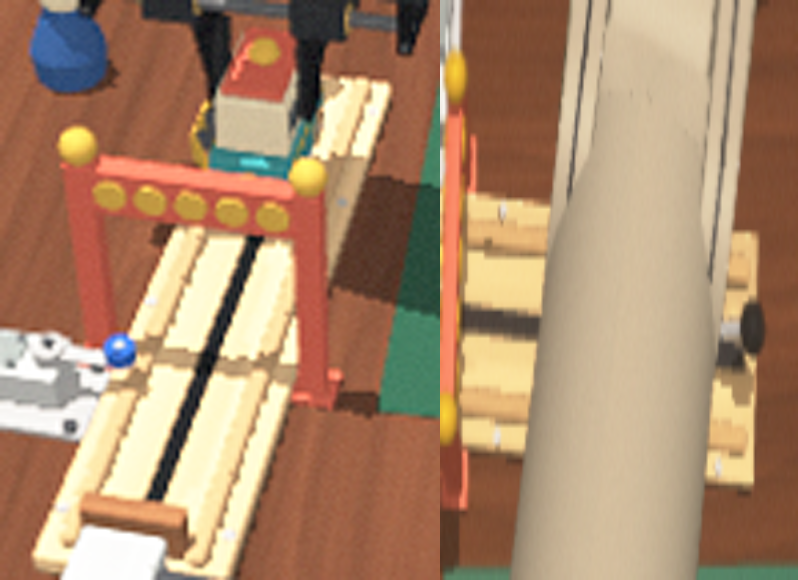

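The car is level above the lane, nose to the gate. The knob shows in the top view at (382.9,200.4) and the finial in the side view at (281,192.5), so I'll check both in track coordinates.

```bash
python3 - <<'E'
from g import *
T=load('pics/t2.npz');S=load('pics/s2.npz');u=np.array([np.cos(TH),np.sin(TH)]);n=np.array([-u[1],u[0]])
f=lambda p:(np.array([(p[:2]-O)@u,(p[:2]-O)@n])*1000).round(1)
g=cv2.cvtColor(T['pixels'],cv2.COLOR_RGB2GRAY)[188:212,374:392]; m=(g<60).astype(np.uint8); k,l,st,ce=cv2.connectedComponentsWithStats(m); print(st.tolist(),(ce+[374,188]).round(1).tolist())
print('knob',f(at(T,(382.9,200.4),.0666)));print('finial',f(at(S,(281-.4,192.5-.4),.1126)))
s0=load('pics/side0.npz');im=s0['pixels'].astype(int)
# slot in side view of now: centre of dark run along some rows
G=S['pixels'].astype(int).sum(2)
for r in (245,255,265,285,295): 
    c=[x for x in range(248,290) if G[r,x]<160]; print(r,np.mean(c),len(c),f(at(S,(np.mean(c),r),.012)))
H=cv2.cvtColor(load('pics/top0.npz')['pixels'],cv2.COLOR_RGB2GRAY).astype(int)
for x in (300,320,340,360,375):
    c=[y for y in range(190,215) if H[y,x]<85]; print(x,np.mean(c),len(c),f(at(T,(x,np.mean(c)),.012)))
print('tcp',f(status.state()['ee_pos']))
E
```

```text
[[0, 0, 18, 24, 374], [5, 9, 9, 8, 52], [2, 17, 4, 2, 6]] [[382.5, 199.3], [383.1, 200.6], [377.8, 205.7]]
knob [-203.9   -1. ]
finial [-97.3  -0.7]
245 276.0 3 [-39.6  -0.3]
255 272.0 3 [-7.4 -0.7]
265 268.5 2 [23.2 -0.1]
285 261.0 3 [80.6  0.1]
295 256.5 4 [107.8  -1.3]
300 200.0 3 [-19.8  -0.5]
320 201.0 3 [-65.9  -0.8]
340 202.0 3 [-112.1   -1.2]
360 204.0 3 [-158.4    0.7]
375 204.5 4 [-193.2   -0.2]
tcp [-98.2  -1.4]
```

Both agree to within half a millimetre of the lane centre, so I'll lower gently.

>>> {"method": "carry_out", "body": {"targets": [{"dx": 0, "dy": -0.05, "dz": 0.5, "ax": 0, "ay": 0, "az": 0, "jaw": 0.3}, {"dx": 0, "dy": 0, "dz": 0.5, "ax": 0, "ay": 0, "az": 0, "jaw": 0.3}, {"dx": 0, "dy": 0, "dz": 0.3, "ax": 0, "ay": 0, "az": 0, "jaw": 0.3}, {"dx": 0, "dy": 0, "dz": 0.2, "ax": 0, "ay": 0, "az": 0, "jaw": 0.3}, {"dx": 0, "dy": 0, "dz": 0.2, "ax": 0, "ay": 0, "az": 0, "jaw": 0.3}, {"dx": 0, "dy": 0, "dz": 0.1, "ax": 0, "ay": 0, "az": 0, "jaw": 0.3}, {"dx": 0, "dy": 0, "dz": 0.1, "ax": 0, "ay": 0, "az": 0, "jaw": 0.3}, {"dx": 0, "dy": 0, "dz": 0.1, "ax": 0, "ay": 0, "az": 0, "jaw": 0.3}, {"dx": 0, "dy": 0, "dz": 0, "ax": 0, "ay": 0, "az": 0, "jaw": 0.3}, {"dx": 0, "dy": 0, "dz": 0, "ax": 0, "ay": 0, "az": 0, "jaw": 0.3}]}}

```text
t: 9.58
ee_pos: [0.6259, -0.0665, 0.0564]
tool_rot: [2.287, 2.154, 0.001]
force: [-0.2, -0.4, -2.5]
opening: 0.0399
grip_force: 19.9
```

```bash
python3 -c "
from g import *
go([*trk(-.1),.056],TH)"
```

```text
turn deg [ 0.02 -0.01  0.06] shift cm after turn [-0.17 -0.07  0.04] in current axes [-0.17 -0.07  0.04]
t 9.5833 pos [ 0.6259 -0.0665  0.0564] F [-0.18 -0.39 -2.53] open 0.0399 grip 19.929931852966547 q [-0.39, 0.53, 0.55, 1.65, -0.31, 1.05, 0.2]
```

The load drops from 4.1 to 2.5 N at the expected height of 0.056, so the car is on the running surface. Now ease down 1 mm and let go.

>>> {"method": "carry_out", "body": {"targets": [{"dx": 0, "dy": 0, "dz": 0.05, "ax": 0, "ay": 0, "az": 0, "jaw": 0.3}, {"dx": 0, "dy": 0, "dz": 0.05, "ax": 0, "ay": 0, "az": 0, "jaw": 0.3}, {"dx": 0, "dy": 0, "dz": 0, "ax": 0, "ay": 0, "az": 0, "jaw": 0.3}, {"dx": 0, "dy": 0, "dz": 0, "ax": 0, "ay": 0, "az": 0, "jaw": 0.5}, {"dx": 0, "dy": 0, "dz": 0, "ax": 0, "ay": 0, "az": 0, "jaw": 0.6}, {"dx": 0, "dy": 0, "dz": 0, "ax": 0, "ay": 0, "az": 0, "jaw": 0.8}, {"dx": 0, "dy": 0, "dz": 0, "ax": 0, "ay": 0, "az": 0, "jaw": 0.8}, {"dx": 0, "dy": 0, "dz": 0, "ax": 0, "ay": 0, "az": 0, "jaw": 0.8}, {"dx": 0, "dy": 0, "dz": -1.5, "ax": 0, "ay": 0, "az": 0, "jaw": 0.8}, {"dx": 0, "dy": 0, "dz": -2.5, "ax": 0, "ay": 0, "az": 0, "jaw": 0.8}, {"dx": 0, "dy": 0, "dz": -2.5, "ax": 0, "ay": 0, "az": 0, "jaw": 0.8}, {"dx": 0, "dy": 0, "dz": -1.5, "ax": 0, "ay": 0, "az": 0, "jaw": 0.8}]}}

```text
t: 10.58
ee_pos: [0.6265, -0.0668, 0.1378]
tool_rot: [2.286, 2.153, 0.003]
force: [-0.1, -0.9, 0.5]
opening: 0.0693
grip_force: 0.0
```

>>> {"method": "carry_out", "body": {"targets": [{"dx": -2, "dy": 0, "dz": 0, "ax": 0, "ay": 0, "az": 0, "jaw": 0}, {"dx": -3, "dy": 0, "dz": 0, "ax": 0, "ay": 0, "az": 0, "jaw": 0}, {"dx": -3, "dy": 0, "dz": 0, "ax": 0, "ay": 0, "az": 0, "jaw": 0}, {"dx": -3, "dy": 0, "dz": 0, "ax": 0, "ay": 0, "az": 0, "jaw": 0}, {"dx": -2, "dy": 0, "dz": 0, "ax": 0, "ay": 0, "az": 0, "jaw": 0}, {"dx": -1, "dy": 0, "dz": 0, "ax": 0, "ay": 0, "az": 0, "jaw": 0}, {"dx": 0, "dy": 0, "dz": 0, "ax": 0, "ay": 0, "az": 0, "jaw": 0}, {"dx": 0, "dy": 0, "dz": 0, "ax": 0, "ay": 0, "az": 0, "jaw": 0}, {"dx": 0, "dy": 0, "dz": 0, "ax": 0, "ay": 0, "az": 0, "jaw": 0}]}}

```text
t: 11.33
ee_pos: [0.618, -0.2039, 0.135]
tool_rot: [-2.284, -2.156, -0.001]
force: [0.2, -0.3, 1.1]
opening: 0.0179
grip_force: 0.0
```

```bash
python3 -c "
from g import *
go([*trk(-.235),.036],TH); save('top','pics/t3.png'); c=save('side','pics/s3.png')
a=cv2.imread('pics/t3.png');b=cv2.imread('pics/s3.png')
f=lambda i,x,y,w,h,k:cv2.resize(i[y:y+h,x:x+w],None,fx=k,fy=k,interpolation=cv2.INTER_CUBIC)
cv2.imwrite('pics/c3.png',np.hstack([f(b,215,180,110,145,4),f(a,270,150,89,145,4)]))"
```

```text
turn deg [-0.01 -0.07  0.19] shift cm after turn [ 0.09 -0.12  9.9 ] in current axes [ 0.07 -0.12  9.9 ]
t 11.3333 pos [ 0.618  -0.2039  0.135 ] F [ 0.23 -0.26  1.12] open 0.0179 grip 0.0 q [-0.2, 0.5, 0.61, 1.52, -0.3, 1.21, 0.4]
```

View pics/c3.png

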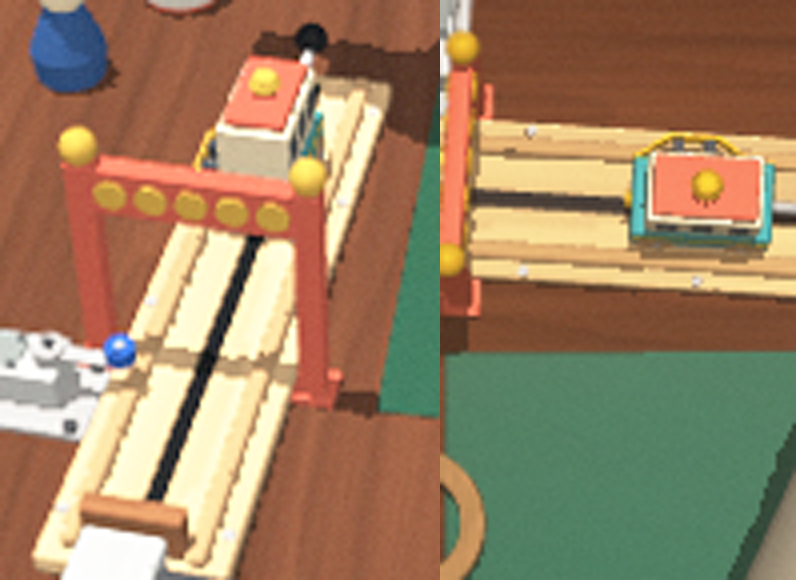

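```bash
python3 - <<'E'
from g import *
T=load('pics/t3.npz');S=load('pics/s3.npz');u=np.array([np.cos(TH),np.sin(TH)]);n=np.array([-u[1],u[0]])
f=lambda p:(np.array([(p[:2]-O)@u,(p[:2]-O)@n])*1000).round(1)
print('top',f(at(T,(336.4,195.6),.092)),'side',f(at(S,(280.6,200.1),.092)),'knob side',f(at(S,(215+312/4-.4,180+38/4-.4),.046)))
E
```

```text
top [-99.   -0.9] side [-96.3  -1.2] knob side [-203.5   -0.5]
```

>>> {"method": "carry_out", "body": {"targets": [{"dx": -1, "dy": -0.1, "dz": 0, "ax": 0, "ay": 0, "az": 0, "jaw": 0}, {"dx": 0, "dy": 0, "dz": 2, "ax": 0, "ay": 0, "az": 0, "jaw": 0}, {"dx": 0, "dy": 0, "dz": 2, "ax": 0, "ay": 0, "az": 0, "jaw": 0}, {"dx": 0, "dy": 0, "dz": 2, "ax": 0, "ay": 0, "az": 0, "jaw": 0}, {"dx": 0, "dy": 0, "dz": 2, "ax": 0, "ay": 0, "az": 0, "jaw": 0}, {"dx": 0, "dy": 0, "dz": 1.2, "ax": 0, "ay": 0, "az": 0, "jaw": 0}, {"dx": 0, "dy": 0, "dz": 0.5, "ax": 0, "ay": 0, "az": 0, "jaw": 0}, {"dx": 0, "dy": 0, "dz": 0, "ax": 0, "ay": 0, "az": 0, "jaw": 0}, {"dx": 0, "dy": 0, "dz": 0, "ax": 0, "ay": 0, "az": 0, "jaw": 0}, {"dx": 0, "dy": 0, "dz": 0, "ax": 0, "ay": 0, "az": 0, "jaw": 0}]}}

```text
t: 12.27
ee_pos: [0.6165, -0.2165, 0.0395]
tool_rot: [2.286, 2.153, 0.002]
force: [-0.1, 0.5, -0.0]
opening: 0.0006
grip_force: 0.0
```

```bash
python3 -c "
from g import *
go([*trk(-.0455),.036],TH)"
```

```text
turn deg [0.11 0.02 0.06] shift cm after turn [20.3  -0.05  0.35] in current axes [20.3  -0.03  0.35]
t 12.2667 pos [ 0.6165 -0.2165  0.0395] F [-0.14  0.52 -0.01] open 0.0006 grip 0.0 q [-0.15, 0.6, 0.57, 1.6, -0.36, 1.05, 0.46]
```

>>> {"method": "carry_out", "body": {"targets": [{"dx": 0.5, "dy": 0, "dz": 0.3, "ax": 0, "ay": 0, "az": 0, "jaw": 0}, {"dx": 0.5, "dy": 0, "dz": 0, "ax": 0, "ay": 0, "az": 0, "jaw": 0}, {"dx": 0.5, "dy": 0, "dz": 0, "ax": 0, "ay": 0, "az": 0, "jaw": 0}, {"dx": 0.4, "dy": 0, "dz": 0, "ax": 0, "ay": 0, "az": 0, "jaw": 0}, {"dx": 0.4, "dy": 0, "dz": 0, "ax": 0, "ay": 0, "az": 0, "jaw": 0}, {"dx": 0.4, "dy": 0, "dz": 0, "ax": 0, "ay": 0, "az": 0, "jaw": 0}, {"dx": 0.4, "dy": 0, "dz": 0, "ax": 0, "ay": 0, "az": 0, "jaw": 0}, {"dx": 0.6, "dy": 0, "dz": 0, "ax": 0, "ay": 0, "az": 0, "jaw": 0}, {"dx": 0.8, "dy": 0, "dz": 0, "ax": 0, "ay": 0, "az": 0, "jaw": 0}, {"dx": 0.8, "dy": 0, "dz": 0, "ax": 0, "ay": 0, "az": 0, "jaw": 0}, {"dx": 0.8, "dy": 0, "dz": 0, "ax": 0, "ay": 0, "az": 0, "jaw": 0}, {"dx": 0.8, "dy": 0, "dz": 0, "ax": 0, "ay": 0, "az": 0, "jaw": 0}, {"dx": 0.8, "dy": 0, "dz": 0, "ax": 0, "ay": 0, "az": 0, "jaw": 0}, {"dx": 0.8, "dy": 0, "dz": 0, "ax": 0, "ay": 0, "az": 0, "jaw": 0}]}}

```text
t: 13.43
ee_pos: [0.6209, -0.1304, 0.0353]
tool_rot: [2.287, 2.154, 0.0]
force: [-0.6, -3.6, 0.7]
opening: 0.0004
grip_force: 1.6
```

```bash
cat > v.py <<'E'
from g import *
go([*trk(-.0455),.036],TH); T=capture('top')
u=np.array([np.cos(TH),np.sin(TH)]);n=np.array([-u[1],u[0]])
f=lambda p:(np.array([(p[:2]-O)@u,(p[:2]-O)@n])*1000).round(1)
x0,y0=210,180
h=cv2.cvtColor(T['pixels'],cv2.COLOR_RGB2HSV)[y0:225,x0:385].astype(int)
m=((h[...,0]>85)&(h[...,0]<100)&(h[...,1]>110)).astype(np.uint8)   # teal chassis
ys,xs=np.nonzero(m); print('teal x px',xs.min()+x0,xs.max()+x0,len(xs),'ends',f(at(T,(xs.min()+x0-.5,ys[xs==xs.min()].mean()+y0),.046)),f(at(T,(xs.max()+x0+.5,ys[xs==xs.max()].mean()+y0),.046)))
import sys; cv2.imwrite(sys.argv[1],cv2.resize(T['pixels'][145:235,205:385,::-1],(720,360),interpolation=cv2.INTER_CUBIC))
E
python3 v.py pics/t4.png
```

```text
turn deg [ 0.   -0.    0.07] shift cm after turn [11.68  0.03 -0.07] in current axes [11.68  0.05 -0.07]
t 13.4333 pos [ 0.6209 -0.1304  0.0353] F [-0.63 -3.58  0.66] open 0.0004 grip 1.556577798910439 q [-0.29, 0.57, 0.57, 1.65, -0.35, 1.02, 0.32]
teal x px 291 325 76 ends [ 0.5 14.5] [-77.3   0.9]
```

The car's middle is at x ≈ -38 mm with a steady push of 3.6 N. Push on.

>>> {"method": "carry_out", "body": {"targets": [{"dx": 0.8, "dy": 0, "dz": 0, "ax": 0, "ay": 0, "az": 0, "jaw": 0}, {"dx": 0.8, "dy": 0, "dz": 0, "ax": 0, "ay": 0, "az": 0, "jaw": 0}, {"dx": 0.8, "dy": 0, "dz": 0, "ax": 0, "ay": 0, "az": 0, "jaw": 0}, {"dx": 0.8, "dy": 0, "dz": 0, "ax": 0, "ay": 0, "az": 0, "jaw": 0}, {"dx": 0.8, "dy": 0, "dz": 0, "ax": 0, "ay": 0, "az": 0, "jaw": 0}, {"dx": 0.8, "dy": 0, "dz": 0, "ax": 0, "ay": 0, "az": 0, "jaw": 0}, {"dx": 0.8, "dy": 0, "dz": 0, "ax": 0, "ay": 0, "az": 0, "jaw": 0}, {"dx": 0.8, "dy": 0, "dz": 0, "ax": 0, "ay": 0, "az": 0, "jaw": 0}, {"dx": 0.6, "dy": 0, "dz": 0, "ax": 0, "ay": 0, "az": 0, "jaw": 0}, {"dx": 0.6, "dy": 0, "dz": 0, "ax": 0, "ay": 0, "az": 0, "jaw": 0}, {"dx": 0.6, "dy": 0, "dz": 0, "ax": 0, "ay": 0, "az": 0, "jaw": 0}, {"dx": 0.5, "dy": 0, "dz": 0, "ax": 0, "ay": 0, "az": 0, "jaw": 0}, {"dx": 0.4, "dy": 0, "dz": 0, "ax": 0, "ay": 0, "az": 0, "jaw": 0}, {"dx": 0.4, "dy": 0, "dz": 0, "ax": 0, "ay": 0, "az": 0, "jaw": 0}, {"dx": 0.3, "dy": 0, "dz": 0, "ax": 0, "ay": 0, "az": 0, "jaw": 0}, {"dx": 0, "dy": 0, "dz": 0, "ax": 0, "ay": 0, "az": 0, "jaw": 0}, {"dx": 0, "dy": 0, "dz": 0, "ax": 0, "ay": 0, "az": 0, "jaw": 0}]}}

```text
t: 14.9
ee_pos: [0.6267, -0.0327, 0.0352]
tool_rot: [-2.286, -2.154, -0.001]
force: [-0.1, -1.6, 0.5]
opening: 0.0003
grip_force: 0.5
```

```bash
python3 v.py pics/t5.png
```

```text
turn deg [-0.   -0.05  0.09] shift cm after turn [ 1.9   0.04 -0.08] in current axes [ 1.9   0.05 -0.08]
t 14.9 pos [ 0.6267 -0.0327  0.0352] F [-0.06 -1.56  0.52] open 0.0003 grip 0.5119431205093861 q [-0.44, 0.55, 0.55, 1.67, -0.33, 1.01, 0.16]
teal x px 247 282 78 ends [99.9  9.7] [ 20.  -10.6]
```

View pics/t5.png

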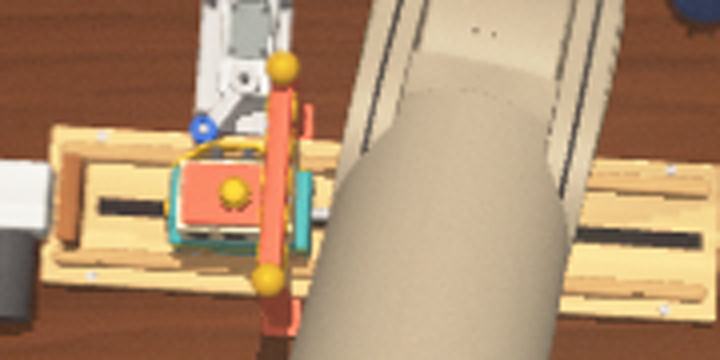

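The car is through the gate with its middle at about x = 60 mm, and the roller at (203,128) in the crop has been pushed over. Another 18 mm is needed to reach the middle of the flat.

>>> {"method": "carry_out", "body": {"targets": [{"dx": 0.3, "dy": 0, "dz": 0, "ax": 0, "ay": 0, "az": 0, "jaw": 0}, {"dx": 0.4, "dy": 0, "dz": 0, "ax": 0, "ay": 0, "az": 0, "jaw": 0}, {"dx": 0.4, "dy": 0, "dz": 0, "ax": 0, "ay": 0, "az": 0, "jaw": 0}, {"dx": 0.3, "dy": 0, "dz": 0, "ax": 0, "ay": 0, "az": 0, "jaw": 0}, {"dx": 0.2, "dy": 0, "dz": 0, "ax": 0, "ay": 0, "az": 0, "jaw": 0}, {"dx": 0.2, "dy": 0, "dz": 0, "ax": 0, "ay": 0, "az": 0, "jaw": 0}, {"dx": 0, "dy": 0, "dz": 0, "ax": 0, "ay": 0, "az": 0, "jaw": 0}, {"dx": 0, "dy": 0, "dz": 0, "ax": 0, "ay": 0, "az": 0, "jaw": 0}, {"dx": 0, "dy": 0, "dz": 0, "ax": 0, "ay": 0, "az": 0, "jaw": 0}, {"dx": 0, "dy": 0, "dz": 0, "ax": 0, "ay": 0, "az": 0, "jaw": 0}]}}

```text
t: 15.78
ee_pos: [0.6278, -0.0151, 0.0352]
tool_rot: [-2.286, -2.154, -0.001]
force: [0.4, -1.6, 1.5]
opening: 0.0004
grip_force: 0.6
```

```bash
python3 v.py pics/t6.png
```

```text
turn deg [-0.   -0.04  0.07] shift cm after turn [ 0.13  0.05 -0.08] in current axes [ 0.13  0.05 -0.08]
t 15.7833 pos [ 0.6278 -0.0151  0.0352] F [ 0.37 -1.56  1.54] open 0.0004 grip 0.6063196063041687 q [-0.47, 0.55, 0.55, 1.67, -0.33, 1.01, 0.13]
teal x px 240 241 15 ends [115.7   9.6] [110.3  21.7]
```

The nose is at about 116 mm, so the car's middle is near 77 mm. Back straight off, then lift.

>>> {"method": "carry_out", "body": {"targets": [{"dx": -0.5, "dy": 0, "dz": 0, "ax": 0, "ay": 0, "az": 0, "jaw": 0}, {"dx": -1.5, "dy": 0, "dz": 0, "ax": 0, "ay": 0, "az": 0, "jaw": 0}, {"dx": -2, "dy": 0, "dz": 0, "ax": 0, "ay": 0, "az": 0, "jaw": 0}, {"dx": -2, "dy": 0, "dz": 0, "ax": 0, "ay": 0, "az": 0, "jaw": 0}, {"dx": -2, "dy": 0, "dz": 0, "ax": 0, "ay": 0, "az": 0, "jaw": 0}, {"dx": -2, "dy": 0, "dz": -2, "ax": 0, "ay": 0, "az": 0, "jaw": 0}, {"dx": -2, "dy": 0, "dz": -2, "ax": 0, "ay": 0, "az": 0, "jaw": 0}, {"dx": -1, "dy": 0, "dz": -2, "ax": 0, "ay": 0, "az": 0, "jaw": 0}, {"dx": 0, "dy": 0, "dz": -2, "ax": 0, "ay": 0, "az": 0, "jaw": 0}, {"dx": 0, "dy": 0, "dz": 0, "ax": 0, "ay": 0, "az": 0, "jaw": 0}, {"dx": 0, "dy": 0, "dz": 0, "ax": 0, "ay": 0, "az": 0, "jaw": 0}]}}

```text
t: 16.75
ee_pos: [0.6206, -0.1454, 0.1162]
tool_rot: [2.286, 2.153, 0.003]
force: [0.1, -0.2, -0.3]
opening: 0.0007
grip_force: 0.0
```

```bash
python3 v.py pics/t7.png; python3 -c "
from h import *
save('side','pics/s7.png');a=cv2.imread('pics/s7.png')
t=cv2.resize(cv2.imread('pics/t7.png'),(600,300));cv2.imwrite('pics/c7.png',np.vstack([t,cv2.resize(a[190:340,180:480],(600,300),interpolation=cv2.INTER_CUBIC)]))"
```

```text
turn deg [ 0.12 -0.04  0.06] shift cm after turn [13.18 -0.03  8.02] in current axes [13.17 -0.04  8.03]
t 16.75 pos [ 0.6206 -0.1454  0.1162] F [ 0.06 -0.18 -0.31] open 0.0007 grip 0.0 q [-0.3, 0.48, 0.61, 1.58, -0.3, 1.16, 0.31]
teal x px 240 241 15 ends [115.7   9.6] [110.3  21.7]
```

View pics/c7.png

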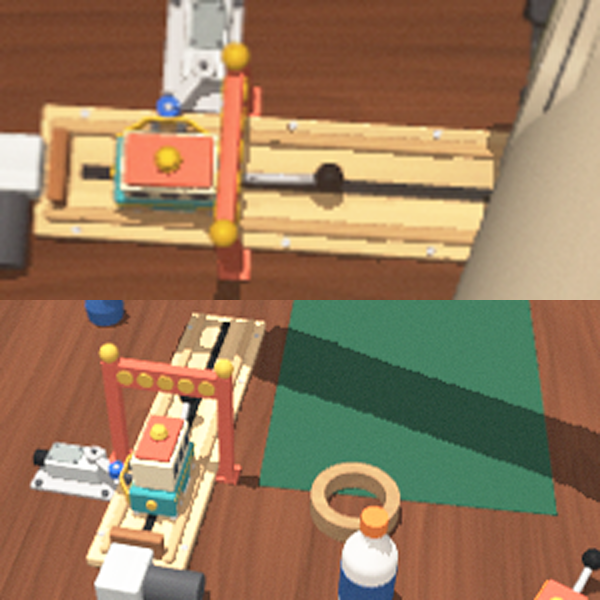

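The car stands in the lane past the gate. The roller at (168,105) rides on the middle of the plate's flat with the arm swung over, and the gripper is well clear. Handing in now.

```bash
python3 -c "
from plant import close_job
print(close_job())"
```

```text
the job is handed in; nothing more can be done
None
```

I handed the job in with the car parked nose first through the gate at about x = 77 mm, its trip plate holding the switch arm over and the gripper clear; no bystander was touched as far as I could see, and no verdict was returned.

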